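# Hang a sample frame on the free hook of a lab carousel

### The arm

A 6-joint arm with a two-finger parallel gripper is mounted at the origin on the work surface. World frame = base frame: x ahead of the robot, y to its left, z up, the work surface at z = 0. Lengths are in m, angles in rad, forces in N, time in s.
With the tool pointing down it reaches from about 0.35 to 0.85 m from the base axis. Payload 8.1 kg.
Tool frame: the origin (TCP) lies on the centre line of the jaws, within the pads' length; the fingertips stand robot.finger_overhang ahead of it and the grasp point (between the pads) lies 5 mm behind it (robot.finger_overhang is the distance from the TCP to the fingertips, in m); z points along the fingers, y is the direction in which the jaws open and shut (so a half turn about z gives the same grasp; the last joint's range is limited). The gripper opens to 93 mm and grips with 3 to 60 N. Pads are 15 mm wide; open, the fingers measure 128 mm over their backs; the gripper's body (75 mm by 188 mm) begins 65 mm behind the grasp point.
Start: joints at [1.075, 0.13, 1.488, -0, 1.523, -0.085], TCP at [0.24, 0.55, 0.233] pointing down, gripper open.
Joint ranges: [-2.96, 2.96], [-0.89, 2.26], [0.02, 2.5], [-1.34, 4.48], [0, 2.73], [-2.66, 2.66]. Speed limits (rad/s): [2.39, 2.39, 2.79, 3.14, 3.14, 3.14].

### API

Orientations are given as a rotation vector (axis times angle).
In Python, from plant import robot gives the robot as it stands. The module is installed in compiled form; this text tells all that it offers.
- The arm moves only by the tool carry_out, never from a script. Its argument "commands" is a list that holds one entry, the list of rows, each a list of 4 numbers: the shift along the tool's x, y, z in cm, then the turn about the tool's z in degrees. In form: [[[tx, ty, tz, roll], ...]]. A call has 1 to 20 rows; each row shifts and turns the commanded pose from where the row before left it, along the tool's axes as they then stand; what a row does not reach is not made up. A row lasts 1/12 s, in which the tool goes at most 41.7 mm and 7.16 degrees, less where a joint would pass 70% of its speed; a pose out of reach is approached as far as the arm can. A call is refused whole if a number of a shift passes 4.17 or a number of a turn 7.16, either way. A call with a gripper value outside its range is refused whole. "claw" is the finger opening in cm, from 0 to 9.3, set as the call begins (left out, the last holds). The fingers move at their own pace and stop on an object; "grip_force" is the grip in N (left out, the last holds). Time passes only in rows, so rows that do not move let the fingers close. It gives the time, the measured TCP pose, the force and the opening at its end, in the units of the state.
- robot.read_state(): the state, without advancing time (a new reading comes with each control period).
- robot.read_camera(name): name is "scene" or "side" or "wrist"; returns the picture (400x640x3 uint8, red, green, blue); there is no depth.
- robot.camera_params(name): a dict with "mtx" (3x3 intrinsics, pixels), "dist_coeffs" ([k1, k2, p1, p2, k3] as OpenCV has them; the pictures are not rectified), "R" (3x3) and "t" (3): a world point X has camera coordinates R X + t. Camera axes: x right, y down, z forward; pixel columns grow to the right and rows downward; lengths in m; the calibration is good to about 2 mm. A picture is of the moment at which its call begins: read the wrist's pose just before it. camera_params takes no time and is no camera call; for the wrist camera it gives the pose at the moment of the call.
- robot.close_job(): hands the job in, once; it reports no verdict.
The state is a dict: "t": time; "q": joint angles; "dq": joint speeds; "joint_torque": joint torques, N m; "tool_pos": TCP position; "orientation": TCP orientation; "force": force on the tool from outside, world axes, zero at the start; "wrist_torque": the same for the moment, N m; "opening": finger opening in m.
Only numpy, scipy, OpenCV 4.12 (cv2) and the standard library are available. Lean on these libraries where they do the work, as an engineer would, in place of code of your own. Each camera call takes 0.05 s, during which the arm holds its last target.

### The job

Take the turning handle and turn the carousel clockwise, without flicking it, until it meets its stop, so that the empty hook faces front. Then lift the loose aluminium frame out of its black block, thread its window over the empty hook and slide it in until it presses on the sprung rubber stop collar with about 9 N (the frame must never push on the carousel with more than 15 N). Then let it down to hang from the hook, upright and still, close to the collar, let go, and leave the other things on the table alone.

Things in the scene. Friction and masses are not known exactly. Their poses are not given: they have to be found in the camera images.
- stand: Fixed foot and column of a bench carousel: dark round foot 140 mm across on the table. Origin: on the vertical turning axis, at table height. Its -x axis is the carousel's front: the empty hook points that way when the carousel is at its stop.
- head (a point): Centre of the top of the turning head, a dark disc 80 mm across, 160 mm above the table, with four level hooks 90 degrees apart. Three carry aluminium frames, fixed to the head and shaped like the loose one, 50 mm wide, centred 66 mm from the axis, 77 to 205 mm above the table. The fourth hook is empty.
- carousel (a joint): Turning angle of the head in rad, growing counter-clockwise from above. 0 = against the hard stop, empty hook to the front; it starts between 0.7 and 2.4, so turn it clockwise. Dry drag 0.15 N m: it stays where it is left. Over 3 rad/s counts as flicking.
- handle (a point): Upright round steel turning handle on the head, 12 mm thick, 30 mm from the axis, opposite the empty hook, from 160 to 263 mm above the table. This point is on its centre line 18 mm below its top, 245 mm above the table (40 mm above the tops of the hung frames). Grip it or push it.
- hook (a point): Root of the empty hook: on its rod's centre line at the disc's rim, 40 mm from the axis, 150 mm above the table. The rod is straight, level, 6 mm thick and runs out along this point's -x axis (z is up). A stop collar with a rubber face 28 mm across is clamped on it; the face is 15 to 50 mm out from this point, not measured: find it by feel. It is sprung, 6 N per mm, up to 6 mm.
- hook_tip (a point): Outer end of the empty hook, on the rod's centre line, 75 mm out from its root. Here sits a steel ball 9 mm across, its centre 1.5 mm above this point, so that it stands 3 mm higher than the rod's top.
- tab (a point): Centre of the grip tab on top of the loose aluminium frame (90 to 180 g). Tab: 28 mm wide (y), 10 mm thick (x), from 20 mm below to 18 mm above this point. Below it the frame is an upright plate 10 mm thick, 50 mm wide, 88 mm tall. It starts upright in the black block's slot, its lower edge 6 mm and this point 116 mm above the table.
- window (a point): Centre of the loose frame's rectangular through-window, 43 mm below the tab's centre: 20 mm wide (y), 18 mm high (z), 10 mm through (x). Its top edge, 9 mm above this point, hangs on the rod: when hung, this point is 6 mm below the rod's centre line. The frame is alike front and back.
- block: Fixed black plastic block 80 x 90 x 22 mm with a slot 13.5 x 53.5 mm, 16 mm deep, in which the loose frame stands; lift it straight up. Origin: centre of its underside; the slot's long side is along y.
- washbottle_mid (a point): Bystander: white wash bottle, 60 mm across, 190 mm tall with its bent spout. Point on its axis 75 mm up. Leave it alone.
- dish: Bystander: shallow glass dish 84 mm across, 14 mm tall. Origin: centre of its underside. Leave it alone.
- slidebox: Bystander: cardboard slide box 85 x 55 x 32 mm. Origin: centre of its underside. Leave it alone.
There are look-alikes about, which are no part of the job. There is more than one size of the part that bears tab; the job needs the middle-sized.

How it is judged:
On the way, in this order (a step that is already met when the one before it is completed fails the run):
1. the carousel is turned to its stop, empty hook to the front (joint under 0.05 rad), while the frame still stands in its block (value of joint carousel below 0.05 rad and distance of window from where it was at the start of the episode below 0.02 m), for 0.2 s.
2. the frame, threaded on the empty hook, is pressed on the collar's rubber face with more than 5 N, the carousel still within 0.12 rad of its stop (contact force between frame and collar_pad above 5 N and value of joint carousel below 0.12 rad and x of window in the frame of hook between -0.062 and -0.01 m and y of window in the frame of hook between -0.009 and 0.009 m and z of window in the frame of hook between -0.009 and 0.009 m), for 0.15 s.
At the end, for the whole second after the job is handed in: Carousel within 0.12 rad of its stop; frame hanging by its window's top edge on the empty hook: window centre 2.5 to 9.5 mm below the rod's centre line, within 10 mm of it sideways, within 8 mm of touching the collar, tilted under 0.3 rad, under 20 mm/s, released (value of joint carousel below 0.12 rad and x of window in the frame of hook between -0.065 and -0.012 m and x of window in the frame of collar_pad above -0.027 m and y of window in the frame of hook between -0.01 and 0.01 m and z of window in the frame of hook between -0.0095 and -0.0025 m and angle between window's own z axis and vertical below 0.3 rad and linear speed of frame below 0.02 m/s and contact force between frame and the fingers below 0.05 N).
It fails at once if the frame pushes on the carousel with more than 15 N (contact force between frame and stand above 15 N).
It fails at once if the carousel is flicked (faster than 3 rad/s) (velocity of joint carousel above 3 rad/s or velocity of joint carousel below -3 rad/s).
It fails at once if the wash bottle, the dish or the slide box is moved more than 20 mm (distance of any of washbottle_mid, dish, slidebox from where it was at the start of the episode above 0.02 m).
It also fails if it takes over 72 s, if anything falls off the work surface, if the arm or the gripper's body presses on something with over 40 N, if the wrist force passes 120 N, or if a joint passes its speed limit or range.

## Working session

There is one attempt and no reset: what is moved stays moved. The work goes in short steps, Python scripts to look and compute and a tool call to move; the robot and the scene stay as the last step left them, time stands still between calls to the robot, and variables do not carry over. Pictures are saved under pics/ and viewed, and the job is handed in when it is done.

Besides the shell and the picture viewer there is one more tool, called as name(argument=value, ...), one argument or row to a line, values as JSON. carry_out: Moves the arm, as the interface text tells. Its arguments: {"type":"object","properties":{"commands":{"type":"array","items":{"type":"array","items":{"type":"array","items":{"type":"number"}}}},"claw":{"type":"number"},"grip_force":{"type":"number"}},"required":["commands"]}

```bash
ls; mkdir -p pics; python3 - <<'E'
from plant import robot
import cv2,numpy as np
print(robot.read_state(), robot.finger_overhang)
for n in ("scene","side","wrist"):
    im=robot.read_camera(n); cv2.imwrite(f"pics/{n}0.png",im[:,:,::-1])
    p=robot.camera_params(n); print(n,{k:np.round(v,4).tolist() for k,v in p.items()})
E
```

```text
pics
{'t': 0.0, 'q': array([ 1.07461581e+00,  1.31177444e-01,  1.48927378e+00,  1.27768877e-05,
        1.52303278e+00, -8.53880437e-02]), 'dq': array([-0.0008303 , -0.00135162,  0.00019303, -0.00043094, -0.00021163,
        0.00021147]), 'joint_torque': array([-6.96524094e-04, -5.59853983e+01, -4.91751766e+01,  7.67730642e-02,
        3.54604411e-02, -2.06770815e-04]), 'tool_pos': array([0.23930404, 0.54960465, 0.23158075]), 'orientation': array([-6.40631391e-01, -3.07501287e+00,  2.83995049e-03]), 'force': array([-0.47841466, -0.16385329, -0.02387979]), 'wrist_torque': array([-0.00250438,  0.00804672,  0.01499709]), 'opening': 0.09265768822376076} 0.014
scene {'mtx': [[460.8636, 0.0, 322.2083], [0.0, 460.8636, 199.1869], [0.0, 0.0, 1.0]], 'dist_coeffs': [0.0254, 0.0, 0.0, 0.0, 0.0], 'R': [[-0.1911, 0.9816, -0.0049], [0.5836, 0.1096, -0.8046], [-0.7892, -0.1566, -0.5938]], 't': [0.1199, -0.1371, 1.5185]}
side {'mtx': [[400.7623, 0.0, 312.9028], [0.0, 400.7623, 200.5326], [0.0, 0.0, 1.0]], 'dist_coeffs': [-0.0951, 0.0, 0.0, 0.0, 0.0], 'R': [[-0.9712, -0.2381, -0.0002], [-0.1736, 0.7088, -0.6837], [0.163, -0.664, -0.7298]], 't': [0.4584, 0.241, 0.9144]}
wrist {'mtx': [[305.5478, 0.0, 319.7173], [0.0, 305.5478, 198.1507], [0.0, 0.0, 1.0]], 'dist_coeffs': [-0.0595, 0.0, 0.0, 0.0, 0.0], 'R': [[0.3992, 0.9169, -0.0015], [0.8879, -0.3862, 0.25], [0.2287, -0.1012, -0.9682]], 't': [-0.5994, -0.0301, 0.3897]}
```

View pics/scene0.png

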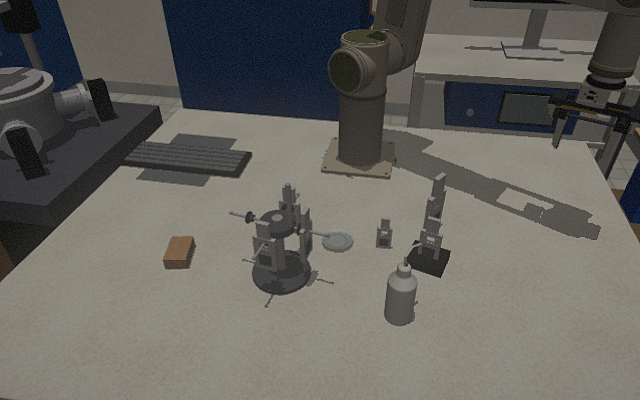

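View pics/side0.png

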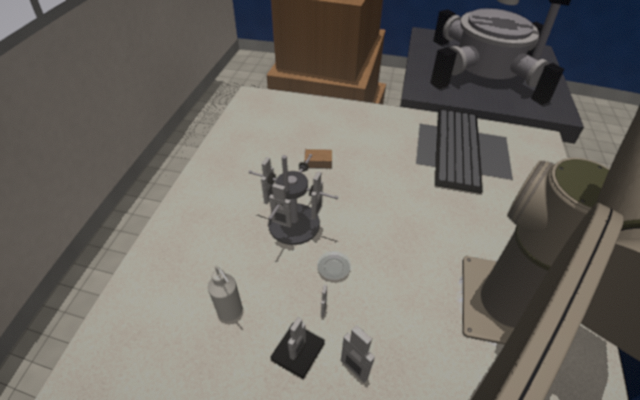

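View pics/wrist0.png

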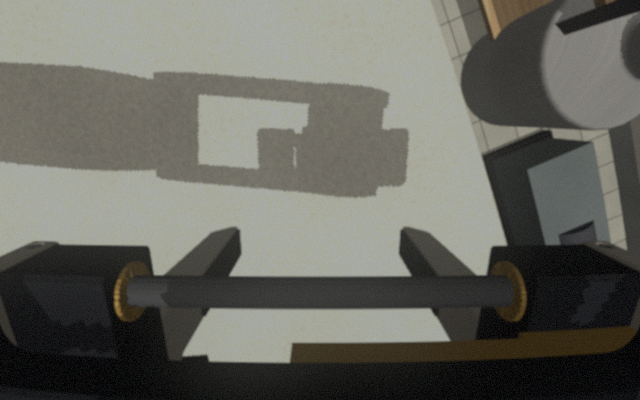

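The scene view shows the carousel (~280,230), the block with a frame (~430,240), a tall frame behind it (~438,200), a small one (~384,232), the bottle (400,295), the dish (337,241) and the box (179,252). I'll zoom in.

```bash
cat > h.py <<'E'
from plant import robot
import cv2,numpy as np
def und(n,uv,p=None):
    p=p or robot.camera_params(n)
    x=cv2.undistortPoints(np.array([[uv]],float),p['mtx'],p['dist_coeffs'])[0,0]
    R=np.array(p['R']);t=np.array(p['t'])
    d=R.T@np.array([x[0],x[1],1]); o=-R.T@t
    return o,d/np.linalg.norm(d)
def atz(n,uv,z,p=None):
    o,d=und(n,uv,p); return o+d*(z-o[2])/d[2]
def tri(rays):
    A=0;b=0
    for o,d in rays:
        M=np.eye(3)-np.outer(d,d);A=A+M;b=b+M@o
    X=np.linalg.solve(A,b)
    return X,[np.linalg.norm((np.eye(3)-np.outer(d,d))@(X-o))*1000 for o,d in rays]
def proj(n,X,p=None):
    p=p or robot.camera_params(n)
    r,_=cv2.Rodrigues(np.array(p['R']))
    return cv2.projectPoints(np.array(X,float).reshape(-1,3),r,np.array(p['t']),p['mtx'],p['dist_coeffs'])[0][:,0]
E
python3 - <<'E'
import cv2
a=cv2.imread('pics/scene0.png');b=cv2.imread('pics/side0.png')
def crop(im,x0,y0,w,h,s,name):
    cv2.imwrite(name,cv2.resize(im[y0:y0+h,x0:x0+w],None,fx=s,fy=s,interpolation=cv2.INTER_CUBIC))
crop(a,220,170,130,120,5,'pics/c1.png')
crop(a,360,165,110,110,5,'pics/c2.png')
crop(b,240,140,110,120,5,'pics/c3.png')
crop(b,255,270,140,110,5,'pics/c4.png')
E
```

```text
(no output)
```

View pics/c1.png

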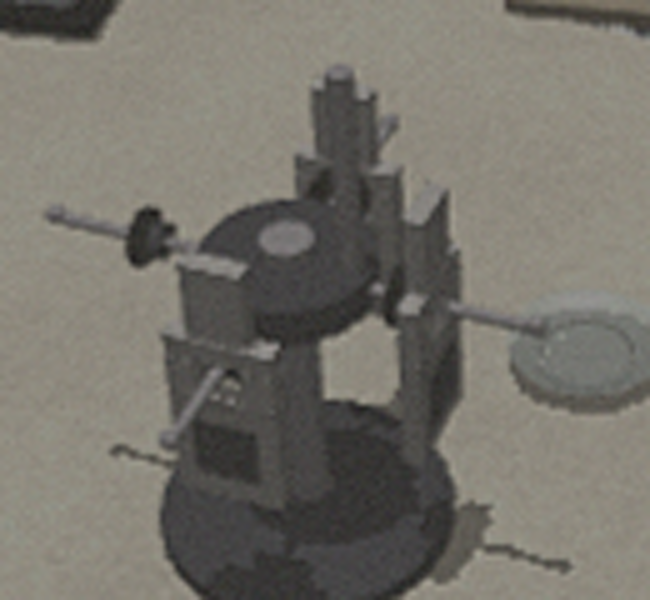

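View pics/c2.png

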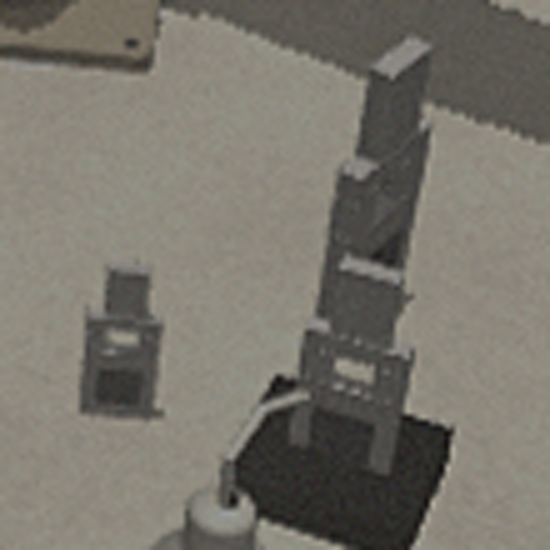

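View pics/c3.png

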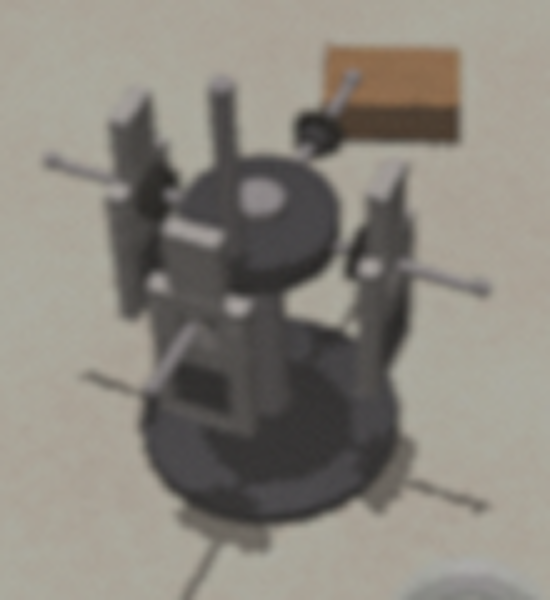

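View pics/c4.png

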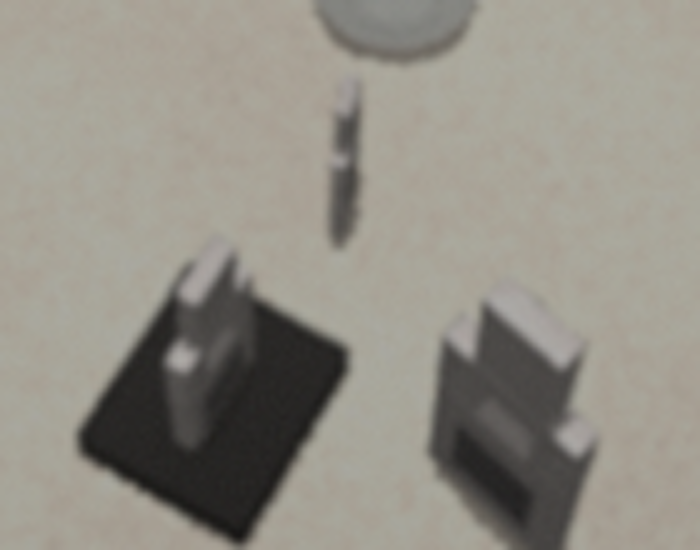

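```bash
python3 - <<'E'
from h import *
S=lambda n,x,y:und(n,{'c1':(220+x/5,170+y/5),'c2':(360+x/5,165+y/5),'c3':(240+x/5,140+y/5),'c4':(255+x/5,270+y/5)}[n] ) 
def T(name,c,a,d,b):
    off={'c1':(220,170),'c2':(360,165),'c3':(240,140),'c4':(255,270)}
    u=lambda c,p:(off[c][0]+(p[0]+.5)/5-.5,off[c][1]+(p[1]+.5)/5-.5)
    X,e=tri([und('scene',u(c,a)),und('side',u(d,b))]); print(name,X.round(4),np.round(e,1)); return X
hd=T('head','c1',(287,238),'c3',(262,196))
ha=T('handle','c1',(340,72),'c3',(222,85))
ti=T('tip','c1',(52,214),'c3',(353,75))
print(np.degrees(np.arctan2(*(hd-ha)[1::-1])),np.degrees(np.arctan2(*(ti-hd)[1::-1])), np.linalg.norm((ti-hd)[:2]),np.linalg.norm((ha-hd)[:2]))
T('hung1tip','c1',(540,326),'c3',(48,160))
T('tab','c2',(372,268),'c4',(207,268))
# other: tall/small
T('small','c2',(128,268),'c4',(348,92)); T('tall','c2',(402,58),'c4',(532,318))
T('blk right','c2',(453,430),'c4',(80,435));T('blkback','c2',(277,377),'c4',(350,355));T('blk','c2',(405,550),'c4',(185,262))
print('sidecorner',atz('side',(255+240/5,270+540/5),.022))
for n,uv in (('side',(255+80/5,270+435/5)),('side',(255+350/5,270+355/5)),('side',(255+240/5,270+540/5)),('scene',(360+277/5,165+377/5)),('scene',(360+453/5,165+430/5)),('scene',(360+405/5,165+550/5))): print(n,atz(n,uv,.022).round(4))
print('box',atz('scene',(179,250),.02),'dish',atz('scene',(337,241),.01),atz('side',(334,268),.01))
print('bottle',tri([und('scene',(404,268)),und('side',(220,277))])[0])
# foot
print('foot', atz('side',(293,223),0.02))
E
```

```text
head [ 0.5523 -0.1148  0.1673] [1.5 1.5]
handle [ 0.5578 -0.0845  0.2618] [0.9 0.9]
tip [ 0.5362 -0.23    0.1514] [1.3 1.3]
-100.1983446738223 -97.97941622042235 0.11623567251233796 0.030866118938336188
hung1tip [ 0.6322 -0.0094  0.2324] [32.5 32.5]
tab [0.4502 0.2239 0.1338] [1.1 1.1]
small [0.4201 0.1142 0.0937] [1.1 1.1]
tall [0.3295 0.2329 0.1707] [1.5 1.5]
blk right [0.4877 0.2713 0.0735] [2.8 2.8]
blkback [0.3992 0.1936 0.0179] [0.3 0.3]
blk [0.4924 0.2186 0.0331] [43.3 43.3]
sidecorner [0.42312594 0.281914   0.022     ]
side [0.4977 0.2562 0.022 ]
side [0.3978 0.1957 0.022 ]
side [0.4231 0.2819 0.022 ]
scene [0.4055 0.1945 0.022 ]
scene [0.4287 0.2795 0.022 ]
scene [0.515  0.2556 0.022 ]
box [ 0.54633987 -0.37370936  0.02      ] dish [4.30944921e-01 9.51296755e-05 1.00000000e-02] [0.41819515 0.00382044 0.01      ]
bottle [0.62614923 0.16537303 0.13687664]
foot [ 0.55111441 -0.10201314  0.02      ]
```

```bash
cat >> h.py <<'E'
from scipy.spatial.transform import Rotation as Ro
def st():
    s=robot.read_state();R=Ro.from_rotvec(s['orientation']).as_matrix();return s,R
def delta(target,yaw_y=None):
    """print shift in tool axes (cm) and roll(deg) to bring tool y to heading yaw_y (deg, mod 180)"""
    s,R=st(); d=R.T@(np.array(target)-s['tool_pos'])*100
    h=np.degrees(np.arctan2(R[1,1],R[0,1]))
    r=None
    if yaw_y is not None: r=(h-yaw_y+90)%180-90   # +roll = clockwise
    print('shift cm',d.round(2),'heading y',round(h,1),'roll',r,'q6',s['q'][5].round(3),'t',s['t'])
E
python3 - <<'E'
from h import *
s,R=st();print(R.round(3))
delta((.24,.55,.30),0)
p=robot.camera_params('wrist');print('cam rel tool',R.T@(-np.array(p['R']).T@np.array(p['t'])-s['tool_pos']))
E
```

```text
[[-0.917  0.399 -0.001]
 [ 0.399  0.917 -0.001]
 [ 0.    -0.001 -1.   ]]
shift cm [-0.04  0.04 -6.82] heading y 66.5 roll 66.46211882423938 q6 -0.085 t 0.15
cam rel tool [ 0.06831947  0.00019404 -0.15216224]
```

carry_out(
  commands=[
    [[0,0,-3.5,0],[0,0,-3.5,0],[-1.5,-1.26,0,0],[-3.02,-2.52,0,0],[-3.02,-2.52,0,0],[-3.02,-2.52,0,0],[-3.02,-2.52,0,0],[-3.02,-2.52,0,0],[-3.02,-2.52,0,0],[-3.02,-2.52,0,0],[-3.02,-2.52,0,0],[-3.02,-2.52,0,0],[-3.02,-2.52,0,0],[-3.02,-2.52,0,0],[-3.02,-2.52,0,0],[-3.02,-2.52,0,0],[-3.02,-2.52,0,0],[-1.5,-1.26,0,0],[0,0,0,0]],
  ],
  claw=5,
  grip_force=15,
)

```text
t: 1.73
tool_pos: [0.5046, 0.0189, 0.3018]
orientation: [-0.647, -3.073, 0.002]
force: [-0.2, 0.2, 0.4]
opening: 0.0498
```

```bash
python3 - <<'E'
from h import *
delta((.557,-.085,.30),-8.4)
print(st()[0]['tool_pos'])
im=robot.read_camera('wrist');cv2.imwrite('pics/w1.png',im[:,:,::-1])
p=robot.camera_params('wrist')
np.save('w1.npy',np.hstack([p['R'],np.array(p['t'])[:,None]]))
print(proj('wrist',[[.557,-.085,.263],[.5533,-.1146,.16]],p))
E
```

```text
shift cm [-8.98 -7.4   0.19] heading y 66.2 roll 74.60930107695924 q6 -1.219 t 1.7333
[0.50464763 0.01893619 0.30184301]
[[218.82120343 340.17686108]
 [223.21322917 280.75932233]]
```

View pics/w1.png

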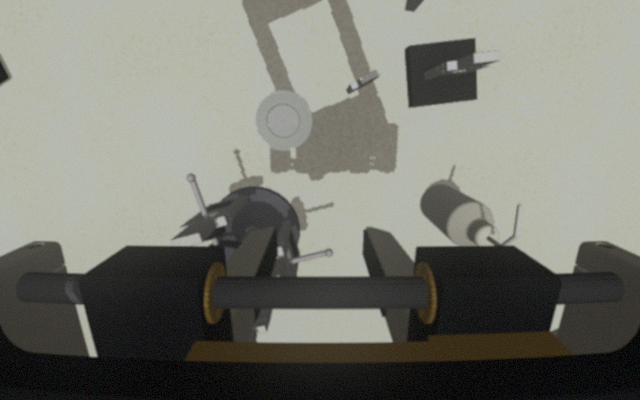

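carry_out(
  commands=[
    [[0,0,0,6.8],[0,0,0,6.8],[0,0,0,6.8],[0,0,0,6.8],[0,0,0,6.8],[0,0,0,6.8],[0,0,0,6.8],[0,0,0,6.8],[0,0,0,6.8],[0,0,0,6.8],[0,0,0,6.6],[0,0,0,0],[-1.9,1.34,0,0],[-1.9,1.34,0,0],[-1.9,1.34,0,0],[-1.9,1.34,0,0],[-1.9,1.34,0,0],[0,0,0,0]],
  ],
)

```text
t: 3.28
tool_pos: [0.5573, -0.083, 0.302]
orientation: [2.37, 2.061, -0.002]
force: [0.9, 1.1, -0.5]
opening: 0.05
```

```bash
python3 - <<'E'
from h import *
delta((.5575,-.085,.240),-8.4)
for n in('scene','side'):
    im=robot.read_camera(n);cv2.imwrite(f'pics/{n}1.png',im[:,:,::-1])
a=cv2.imread('pics/scene1.png')[150:290,210:370];b=cv2.imread('pics/side1.png')[100:240,230:390]
cv2.imwrite('pics/cc1.png',np.hstack([cv2.resize(x,(400,350)) for x in (a,b)]))
im=robot.read_camera('wrist');cv2.imwrite('pics/w2.png',im[:,:,::-1])
E
```

```text
shift cm [-0.19  0.05  6.2 ] heading y -8.0 roll 0.4153754246714243 q6 -0.099 t 3.2833
```

View pics/cc1.png

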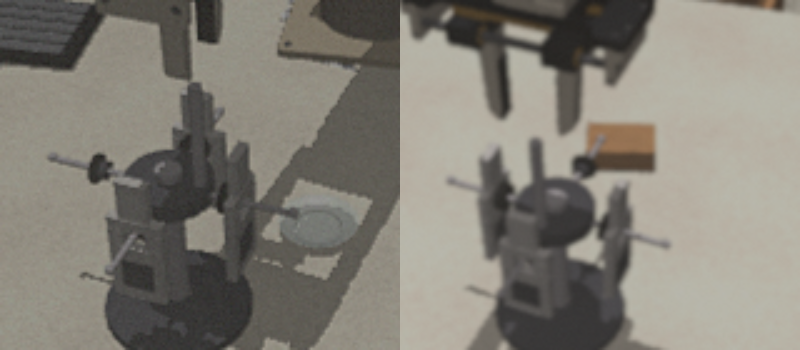

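View pics/w2.png

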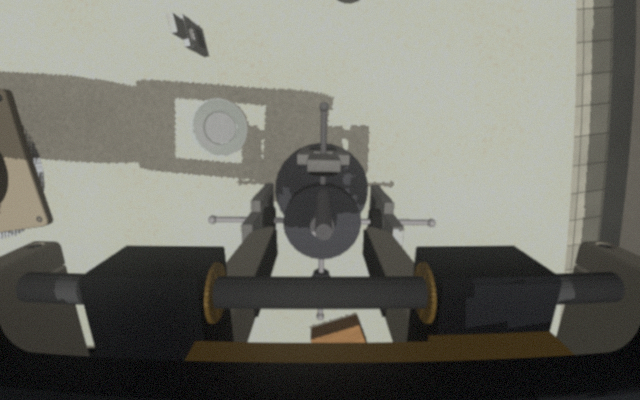

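The wrist view shows the handle centred between the open jaws at (322,225), and the hook is aligned with the tool. Next I descend and close.

carry_out(
  commands=[
    [[-0.2,0.05,1.2,0],[0,0,1.25,0],[0,0,1.25,0],[0,0,1.25,0],[0,0,1.25,0],[0,0,0,0]],
  ],
)

```text
t: 3.93
tool_pos: [0.555, -0.0822, 0.2362]
orientation: [-2.369, -2.056, 0.005]
force: [0.0, 0.5, -1.4]
opening: 0.0499
```

carry_out(
  commands=[
    [[0,0,0,0],[0,0,0,0],[0,0,0,0],[0,0,0,0],[0,0,0,0],[0,0,0,0]],
  ],
  claw=0.5,
  grip_force=12,
)

```text
t: 4.43
tool_pos: [0.5571, -0.083, 0.2412]
orientation: [2.373, 2.058, 0.001]
force: [0.3, -1.3, -0.2]
opening: 0.0141
```

```bash
python3 - <<'E'
from h import *
s,R=st();print({k:np.round(v,4) for k,v in s.items()})
E
```

```text
{'t': np.float64(4.4333), 'q': array([-0.2389,  0.0269,  1.5816,  0.    ,  1.5322, -0.0968]), 'dq': array([ 0.0019, -0.0006,  0.0033,  0.0008, -0.0136, -0.0018]), 'joint_torque': array([ 2.20000e-03, -5.07324e+01, -4.93479e+01,  7.69000e-02,
        1.90000e-02,  5.00000e-04]), 'tool_pos': array([ 0.5571, -0.083 ,  0.2412]), 'orientation': array([2.3730e+00, 2.0577e+00, 8.0000e-04]), 'force': array([ 0.3073, -1.3025, -0.2201]), 'wrist_torque': array([-0.0472, -0.1285,  0.0757]), 'opening': np.float64(0.0141)}
```

carry_out(
  commands=[
    [[0,0,0,0],[0,0.1,0,2],[-0.007,0.21,0,4],[-0.007,0.21,0,4],[-0.007,0.21,0,4],[-0.007,0.21,0,4],[-0.007,0.21,0,4],[-0.007,0.21,0,4],[-0.007,0.21,0,4],[-0.004,0.1,0,2],[0,0,0,0]],
  ],
)

```text
t: 5.35
tool_pos: [0.5721, -0.0891, 0.2412]
orientation: [-2.849, -1.322, -0.001]
force: [-0.7, 4.0, 3.1]
opening: 0.0115
```

```bash
cat > ck.py <<'E'
from h import *
s,R=st();h=np.degrees(np.arctan2(R[1,1],R[0,1]))
ax=np.array([.5533,-.1146]); v=s['tool_pos'][:2]-ax
print('t',s['t'],'pos',s['tool_pos'].round(4),'yhead',h.round(1),'hand ang',np.degrees(np.arctan2(v[1],v[0])).round(1),'r',(np.linalg.norm(v)*1000).round(1),'F tool',(R.T@s['force']).round(1),'M',(R.T@s['wrist_torque']).round(2),'op',s['opening'].round(4),'q6',s['q'][5].round(2))
E
python3 ck.py; python3 - <<'E'
from h import *
im=robot.read_camera('wrist');cv2.imwrite('pics/w3.png',im[:,:,::-1])
E
```

```text
Traceback (most recent call last):
  File "ck.py", line 4, in <module>
    print('t',s['t'],'pos',s['tool_pos'].round(4),'yhead',h.round(1),'hand ang',np.degrees(np.arctan2(v[1],v[0])).round(1),'r',(np.linalg.norm(v)*1000).round(1),'F tool',(R.T@s['force']).round(1),'M',(R.T@s['wrist_torque']).round(2),'op',s['opening'].round(4),'q6',s['q'][5].round(2))
                                                                                                                                                                                                                                              ^^^^^^^^^^^^^^^^^^
AttributeError: 'float' object has no attribute 'round'
```

View pics/w3.png

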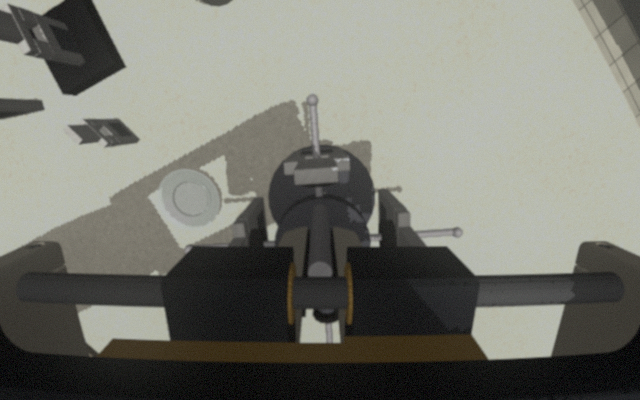

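```bash
sed -i "s/s\['opening'\].round(4)/round(float(s['opening']),4)/" ck.py; python3 ck.py
```

```text
t 5.4 pos [ 0.5721 -0.0891  0.2412] yhead -40.1 hand ang 53.6 r 31.7 F tool [ 2.4 -3.6 -4.6] M [0.62 0.21 0.02] op 0.0116 q6 0.46
```

carry_out(
  commands=[
    [[-0.005,0.16,0,3],[-0.005,0.16,0,3],[-0.005,0.16,0,3],[0,0,0,0]],
  ],
)

```text
t: 5.73
tool_pos: [0.5757, -0.0923, 0.2412]
orientation: [-2.944, -1.095, -0.002]
force: [0.5, 5.3, 4.7]
opening: 0.0116
```

```bash
python3 ck.py
```

```text
t 5.7333 pos [ 0.5757 -0.0923  0.2412] yhead -49.2 hand ang 44.9 r 31.6 F tool [ 3.9 -3.7 -4.7] M [0.65 0.4  0.06] op 0.0116 q6 0.61
```

carry_out(
  commands=[
    [[-0.005,0.16,0,3],[-0.005,0.16,0,3],[-0.005,0.16,0,3],[0,0,0,0]],
  ],
)

```text
t: 6.07
tool_pos: [0.5788, -0.096, 0.2412]
orientation: [-3.02, -0.862, -0.003]
force: [2.6, 5.8, 3.8]
opening: 0.0114
```

```bash
python3 ck.py
```

```text
t 6.0667 pos [ 0.5788 -0.096   0.2412] yhead -58.2 hand ang 36.1 r 31.5 F tool [ 5.3 -3.6 -3.8] M [0.69 0.56 0.02] op 0.0114 q6 0.76
```

carry_out(
  commands=[
    [[0.01,0.16,0,3],[0.01,0.16,0,3],[0.01,0.16,0,3],[0.01,0.16,0,3],[0,0,0,0]],
  ],
)

```text
t: 6.48
tool_pos: [0.582, -0.1017, 0.2412]
orientation: [-3.094, -0.541, -0.003]
force: [1.2, 5.0, 2.8]
opening: 0.0113
```

```bash
python3 ck.py
```

```text
t 6.4833 pos [ 0.582  -0.1017  0.2412] yhead -70.2 hand ang 24.2 r 31.5 F tool [ 2.9 -4.3 -2.8] M [0.63 0.33 0.05] op 0.0113 q6 0.96
```

carry_out(
  commands=[
    [[0.01,0.16,0,3],[0.01,0.16,0,3],[0.01,0.16,0,3],[0.01,0.16,0,3],[0,0,0,0]],
  ],
)

```text
t: 6.9
tool_pos: [0.584, -0.1079, 0.2412]
orientation: [-3.134, -0.215, -0.002]
force: [2.2, 3.6, 4.5]
opening: 0.0115
```

```bash
python3 ck.py
```

```text
t 6.9 pos [ 0.584  -0.1079  0.2412] yhead -82.1 hand ang 12.3 r 31.4 F tool [ 2.7 -3.3 -4.5] M [0.78 0.13 0.04] op 0.0115 q6 1.16
```

carry_out(
  commands=[
    [[0,0.16,0,3],[0,0.16,0,3],[0,0.16,0,3],[0,0,0,0]],
  ],
)

```text
t: 7.23
tool_pos: [0.5846, -0.1128, 0.2412]
orientation: [-3.141, 0.031, -0.003]
force: [2.5, 5.1, 2.8]
opening: 0.012
```

```bash
python3 ck.py
```

```text
t 7.2333 pos [ 0.5846 -0.1128  0.2412] yhead -91.1 hand ang 3.3 r 31.3 F tool [ 2.4 -5.2 -2.8] M [0.7 0.2 0. ] op 0.012 q6 1.31
```

carry_out(
  commands=[
    [[0,0.16,0,3],[0,0.16,0,3],[0,0,0,0]],
  ],
)

```text
t: 7.48
tool_pos: [0.5845, -0.116, 0.2412]
orientation: [-3.135, 0.195, -0.003]
force: [3.2, 4.7, 2.1]
opening: 0.012
```

```bash
python3 ck.py
```

```text
t 7.4833 pos [ 0.5845 -0.116   0.2412] yhead -97.1 hand ang -2.6 r 31.3 F tool [ 2.6 -5.1 -2.1] M [0.68 0.34 0.07] op 0.012 q6 1.41
```

carry_out(
  commands=[
    [[0,0.16,0,3],[0,0.16,0,3],[0,0,0,0]],
  ],
)

```text
t: 7.73
tool_pos: [0.5841, -0.1176, 0.2412]
orientation: [-3.118, 0.357, -0.003]
force: [4.2, 11.2, 4.1]
opening: 0.0119
```

```bash
python3 ck.py
```

```text
t 7.7333 pos [ 0.5841 -0.1176  0.2412] yhead -103.1 hand ang -5.5 r 31.0 F tool [  1.5 -11.9  -4.1] M [ 1.81  0.01 -0.01] op 0.0119 q6 1.51
```

carry_out(
  commands=[
    [[0,0.16,0,3],[0,0.16,0,3],[0,0,0,0]],
  ],
)

```text
t: 7.98
tool_pos: [0.5835, -0.1178, 0.2411]
orientation: [-3.091, 0.516, -0.001]
force: [3.8, 24.2, 5.1]
opening: 0.0123
```

```bash
python3 ck.py
```

```text
t 7.9833 pos [ 0.5835 -0.1178  0.2411] yhead -108.9 hand ang -6.0 r 30.3 F tool [ -4.2 -24.2  -4.9] M [ 3.88 -0.73 -0.04] op 0.0123 q6 1.61
```

carry_out(
  commands=[
    [[0,0,0,0],[0,0,0,0],[0,0,0,0],[0,0,0,0]],
  ],
  claw=5,
)

```text
t: 8.32
tool_pos: [0.5822, -0.1231, 0.2403]
orientation: [3.097, -0.52, -0.001]
force: [-0.5, 0.1, -0.1]
opening: 0.0342
```

```bash
python3 ck.py; python3 - <<'E'
from h import *
for n in('scene','side','wrist'):
    im=robot.read_camera(n);cv2.imwrite(f'pics/{n}4.png',im[:,:,::-1])
a=cv2.imread('pics/scene4.png')[160:290,210:360];b=cv2.imread('pics/side4.png')[130:260,230:380]
cv2.imwrite('pics/cc4.png',np.hstack([cv2.resize(x,None,fx=2.66,fy=2.66) for x in (a,b)]))
E
```

```text
t 8.3167 pos [ 0.5822 -0.1231  0.2403] yhead -109.1 hand ang -16.4 r 30.1 F tool [-0.5  0.   0.1] M [-0.05 -0.16 -0.  ] op 0.0342 q6 1.61
```

View pics/cc4.png

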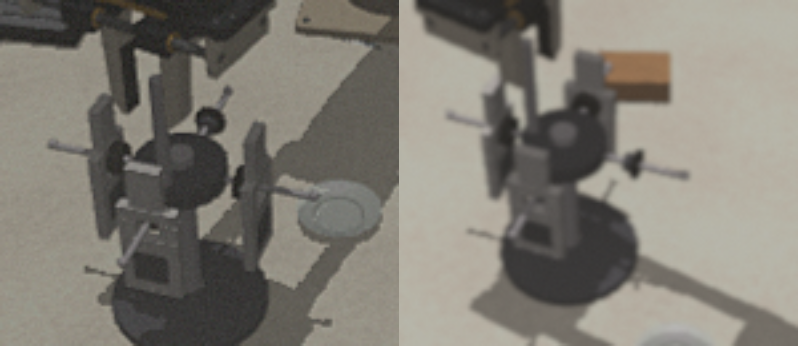

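View pics/wrist4.png

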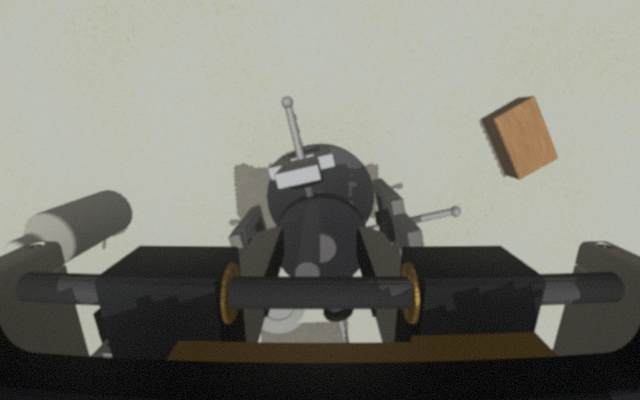

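carry_out(
  commands=[
    [[0,-0.1,-1.5,0],[0,0,-2,0],[0,0,-2,0],[0,0,-1.5,0],[-1.2,-1.4,0,0],[-2.38,-2.85,0,0],[-2.38,-2.85,0,0],[-2.38,-2.85,0,0],[-2.38,-2.85,0,0],[-2.38,-2.85,0,0],[-2.38,-2.85,0,0],[-2.38,-2.85,0,0],[-1.2,-1.4,0,0],[0,0,0,0],[0,0,0,0]],
  ],
)

```text
t: 9.72
tool_pos: [0.4771, 0.1562, 0.3107]
orientation: [3.098, -0.518, 0.001]
force: [-0.6, 0.2, -0.0]
opening: 0.0502
```

```bash
python3 ck.py; cat > grab.py <<'E'
from h import *
import sys,pickle
k=sys.argv[1]
D={}
for n in sys.argv[2:]:
    D[n]=robot.camera_params(n)
    im=robot.read_camera(n);cv2.imwrite(f'pics/{n}{k}.png',im[:,:,::-1])
pickle.dump(D,open(f'cam{k}.pkl','wb'))
E
python3 grab.py 5 wrist scene side
python3 - <<'E'
import cv2,numpy as np
a=cv2.imread('pics/scene5.png')[185:295,215:345];b=cv2.imread('pics/side5.png')[135:245,235:365]
cv2.imwrite('pics/cc5a.png',cv2.resize(a,None,fx=5,fy=5,interpolation=cv2.INTER_CUBIC))
cv2.imwrite('pics/cc5b.png',cv2.resize(b,None,fx=5,fy=5,interpolation=cv2.INTER_CUBIC))
E
```

```text
t 9.7167 pos [0.4771 0.1562 0.3107] yhead -109.0 hand ang 105.7 r 281.3 F tool [-0.7  0.   0. ] M [-0.06 -0.13  0.04] op 0.0502 q6 2.12
```

View pics/wrist5.png

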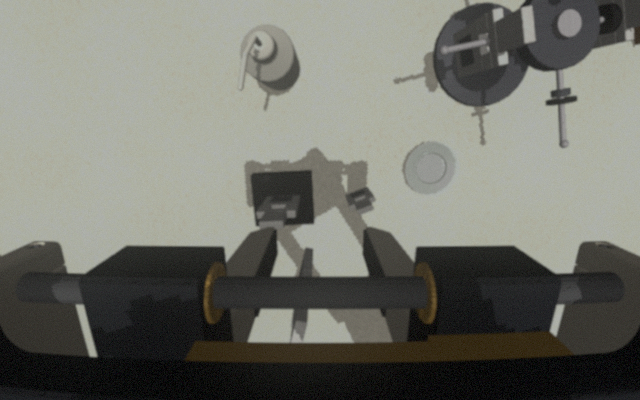

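View pics/cc5a.png

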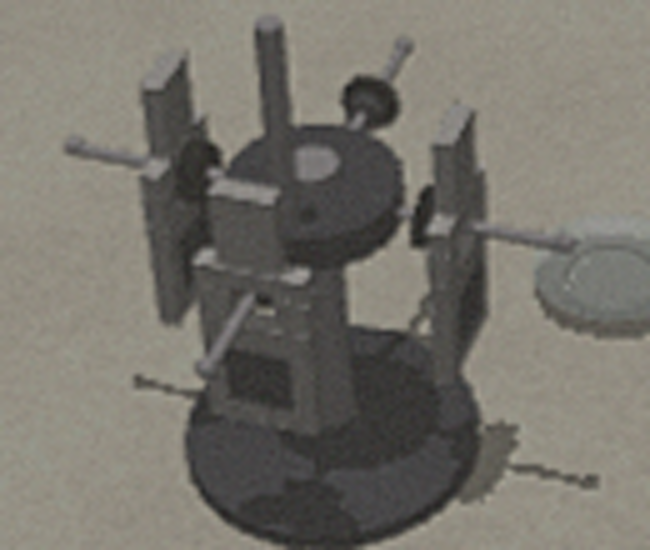

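View pics/cc5b.png

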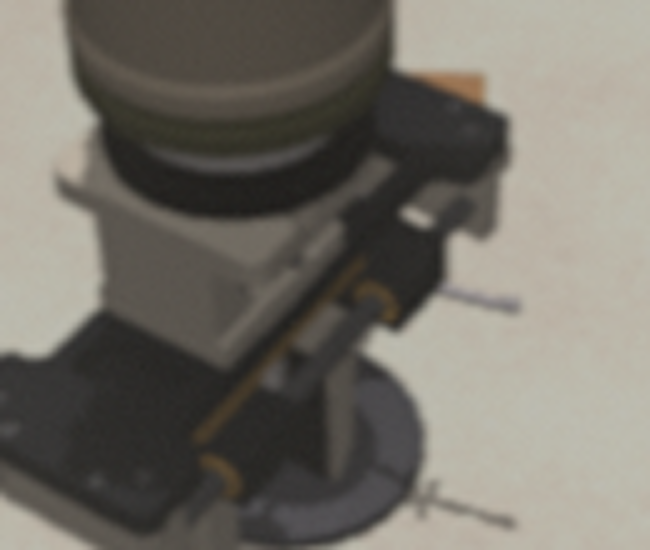

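```bash
python3 - <<'E'
from h import *
import pickle
D=pickle.load(open('cam5.pkl','rb'))
tip=[und('scene',(295.4,193.8)),und('side',(337.6,195.6)),und('wrist',(563,143.5),D['wrist'])]
for c in ((0,1),(0,2),(0,1,2)): X,e=tri([tip[i] for i in c]);print(c,X.round(4),np.round(e,1))
X=tri([und('scene',(215+268.5/5-.5,185+22.5/5-.5)),und('wrist',(0,0),D['wrist'])])
hd=atz('scene',(215+318/5,185+162/5),.165); print('head scene',hd,'wrist',atz('wrist',(569,22),.165,D['wrist']),'handle scene',atz('scene',(215+268.5/5-.5,185+22.5/5-.5),.263))
a=cv2.imread('pics/wrist5.png')
cv2.imwrite('pics/c5c.png',cv2.resize(a[160:240,240:380],None,fx=5,fy=5,interpolation=cv2.INTER_CUBIC))
cv2.imwrite('pics/c5d.png',cv2.resize(a[0:160,440:640],None,fx=4,fy=4,interpolation=cv2.INTER_CUBIC))
E
```

```text
(0, 1) [ 0.4378 -0.1023  0.1505] [1.4 1.4]
(0, 2) [ 0.4402 -0.1009  0.1513] [0.3 0.3]
(0, 1, 2) [ 0.4385 -0.1022  0.1504] [1.2 1.8 1.1]
head scene [ 0.55110847 -0.11071949  0.165     ] wrist [ 0.55518224 -0.11649852  0.165     ] handle scene [ 0.58465135 -0.11674807  0.263     ]
```

View pics/c5c.png

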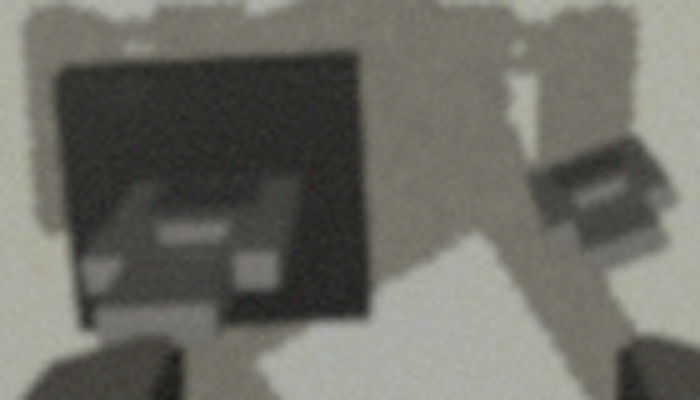

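View pics/c5d.png

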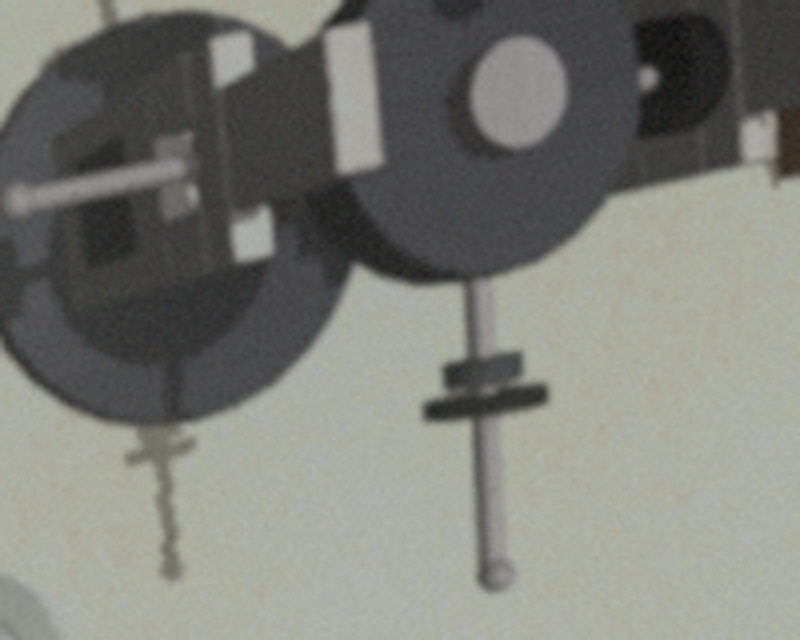

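```bash
python3 - <<'E'
from h import *
import pickle
w=pickle.load(open('cam5.pkl','rb'))['wrist']
P=lambda x,y,z:atz('wrist',(440+x/4,y/4),z,w)
t=P(497,573,.1515);r=P(479,285,.15);c=P(488,405,.15)
print('tip',t,'root',r,'L',np.linalg.norm((t-r)[:2]),'dir',np.degrees(np.arctan2(*(t-r)[1::-1])),'collar from root',np.linalg.norm((c-r)[:2]))
for a in ((425,408),(548,395)):print('collar edge',P(*a,.15))
e=np.array(P(548,395,.15)-P(425,408,.15));print('collar dir',np.degrees(np.arctan2(e[1],e[0])))
Q=lambda x,y,z:atz('wrist',(240+(x+.5)/5-.5,160+(y+.5)/5-.5),z,w)
C=[Q(*p,.022) for p in((57,70),(357,57),(368,315),(85,325))]
print('block',np.round(C,4),'ctr',np.mean(C,0))
for i in range(4):
    d=C[(i+1)%4]-C[i];print(np.linalg.norm(d),np.degrees(np.arctan2(d[1],d[0]))%180)
# shoulders top z=.096 : corners ; window... tab top z=.134
T=[Q(*p,.134) for p in((97,305),(220,303),(218,340))];print('tab',np.round(T,4))
d=T[1]-T[0];print('tab dir',np.degrees(np.arctan2(d[1],d[0])),np.linalg.norm(d))
S=[Q(*p,.096) for p in((80,262),(278,252),(280,290),(90,293))];print('sh',np.round(S,4),np.mean(S,0))
for a,b in((0,1),(3,2)):
    d=S[b]-S[a];print(np.degrees(np.arctan2(d[1],d[0])),np.linalg.norm(d))
E
```

```text
tip [ 0.4398921  -0.10255518  0.1515    ] root [ 0.51272795 -0.11067236  0.15      ] L 0.07328675734175435 dir 173.64091903037686 collar from root 0.029915639549299586
collar edge [ 0.48732763 -0.09122687  0.15      ]
collar edge [ 0.4804904  -0.12452068  0.15      ]
collar dir -101.60494734920552
block [[0.5035 0.2535 0.022 ]
 [0.4784 0.1691 0.022 ]
 [0.4026 0.1923 0.022 ]
 [0.4276 0.2752 0.022 ]] ctr [0.4530449  0.22252138 0.022     ]
0.0880144005962253 73.43023561652736
0.07932883024363416 163.01910248428456
0.08661742163464418 73.19877033049345
0.07898121420217034 164.03123847567525
tab [[0.4605 0.2348 0.134 ]
 [0.4519 0.2082 0.134 ]
 [0.4437 0.2118 0.134 ]]
tab dir -107.94057242938901 0.028025075051366703
sh [[0.4629 0.2463 0.096 ]
 [0.4492 0.1983 0.096 ]
 [0.4396 0.2012 0.096 ]
 [0.4545 0.247  0.096 ]] [0.45157117 0.223221   0.096     ]
-105.9515812400321 0.050005999996090476
-107.98772634630889 0.0481414143007685
```

carry_out(
  commands=[
    [[0,0,0,-2.4],[-1.45,-1.87,0,0],[-1.45,-1.87,0,0],[-1.45,-1.88,0,0],[0,0,2,0],[0,0,3,0],[0,0,3,0],[0,0,2,0],[0,0,0,0],[0,0,0,0]],
  ],
  claw=6,
)

```text
t: 10.7
tool_pos: [0.4516, 0.2208, 0.2098]
orientation: [3.106, -0.46, -0.004]
force: [0.2, 0.1, 0.2]
opening: 0.0597
```

```bash
python3 ck.py; python3 grab.py 6 wrist side scene; python3 - <<'E'
from h import *
delta((.4515,.2225,.117),-106.6)
a=cv2.imread('pics/scene6.png')[165:275,370:480];b=cv2.imread('pics/side6.png')[260:370,240:350]
cv2.imwrite('pics/cc6.png',np.hstack([cv2.resize(x,(400,400)) for x in(a,b)]))
E
```

```text
t 10.7 pos [0.4516 0.2208 0.2098] yhead -106.8 hand ang 106.9 r 350.4 F tool [ 0.2 -0.1 -0.2] M [ 0.03 -0.12  0.01] op 0.0597 q6 2.22
shift cm [-0.21  0.02  9.59] heading y -106.8 roll -0.1912696502510869 q6 2.218 t 10.85
```

View pics/wrist6.png

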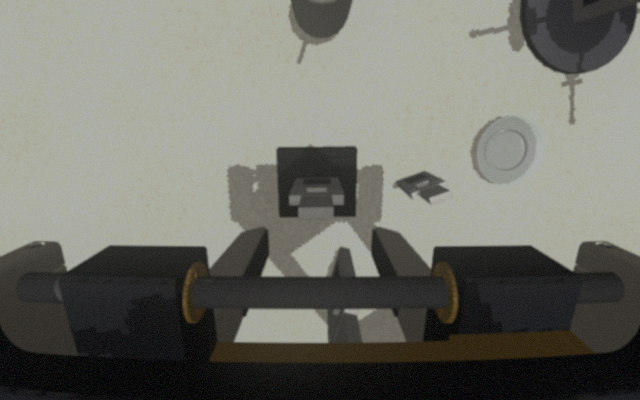

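View pics/cc6.png

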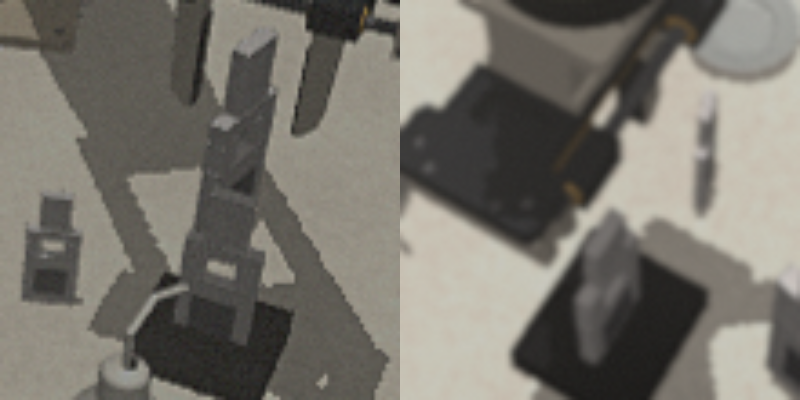

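```bash
python3 - <<'E'
from h import *
import pickle
w=pickle.load(open('cam6.pkl','rb'))['wrist']
a=cv2.imread('pics/wrist6.png')
cv2.imwrite('pics/c6c.png',cv2.resize(a[140:230,265:375],None,fx=7,fy=6.5,interpolation=cv2.INTER_CUBIC))
print(proj('wrist',[[.452,.2225,.134],[.4515,.2208,.134]],w))
E
```

```text
[[317.36591301 211.65454675]
 [319.63979173 211.63666762]]
```

View pics/c6c.png

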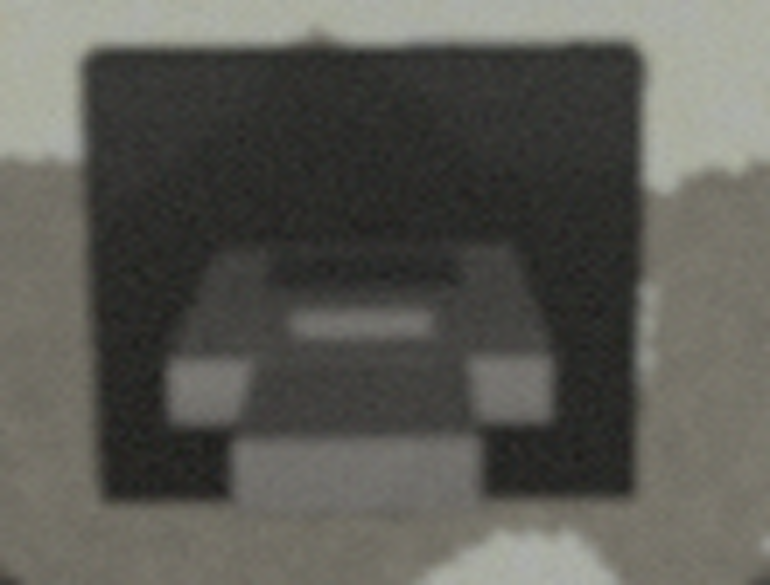

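carry_out(
  commands=[
    [[0,-0.28,1.5,0],[0,0,2,0],[0,0,2,0],[0,0,1.5,0],[0,0,1.2,0],[0,0,1.08,0],[0,0,0,0],[0,0,0,0]],
  ],
)

```text
t: 11.52
tool_pos: [0.4529, 0.2248, 0.1182]
orientation: [-3.108, 0.457, -0.0]
force: [0.3, 0.6, 0.2]
opening: 0.0599
```

```bash
python3 ck.py
```

```text
t 11.5167 pos [0.4529 0.2248 0.1182] yhead -106.7 hand ang 106.5 r 353.9 F tool [ 0.1 -0.7 -0.2] M [-0.02 -0.15 -0.01] op 0.0599 q6 2.22
```

carry_out(
  commands=[
    [[0,0,0,0],[0,0,0,0],[0,0,0,0],[0,0,0,0],[0,0,0,0],[0,0,0,0],[0,0,0,0]],
  ],
  claw=2.4,
  grip_force=20,
)

```text
t: 12.1
tool_pos: [0.4528, 0.2248, 0.1181]
orientation: [-3.108, 0.457, -0.001]
force: [0.4, -0.6, 1.4]
opening: 0.0278
```

```bash
python3 ck.py
```

```text
t 12.1 pos [0.4528 0.2248 0.1181] yhead -106.7 hand ang 106.5 r 353.9 F tool [ 0.6  0.5 -1.4] M [-0.08 -0.12 -0.02] op 0.0278 q6 2.22
```

carry_out(
  commands=[
    [[0,0,0,0],[0,0,-0.3,0],[0,0,-0.5,0],[0,0,-0.5,0],[0,0,-0.5,0],[0,0,-1,0],[0,0,-1.5,0],[0,0,-2.5,0],[0,0,-2.5,0],[0,0,-2.5,0],[0,0,-1.5,0],[0,0,0,-5],[0,0,0,-5.5],[0,0,0,0],[0,0,0,0]],
  ],
  grip_force=55,
)

```text
t: 13.35
tool_pos: [0.4527, 0.2248, 0.2515]
orientation: [-3.137, 0.175, -0.001]
force: [0.4, -0.9, -1.4]
opening: 0.0276
```

```bash
python3 ck.py; python3 - <<'E'
from h import *
delta((.4049,-.0982,.25),-96.2)
E
python3 grab.py 7 wrist side scene; python3 - <<'E'
from h import *
a=cv2.imread('pics/scene7.png')[130:270,360:500];b=cv2.imread('pics/side7.png')[200:370,240:410]
cv2.imwrite('pics/cc7.png',np.hstack([cv2.resize(x,(400,400)) for x in(a,b)]))
E
```

```text
t 13.35 pos [0.4527 0.2248 0.2515] yhead -96.4 hand ang 106.5 r 354.0 F tool [0.5 0.9 1.4] M [-0.01 -0.17 -0.01] op 0.0276 q6 2.04
shift cm [-1.15 32.63  0.14] heading y -96.4 roll -0.20090587091669931 q6 2.042 t 13.35
```

View pics/cc7.png

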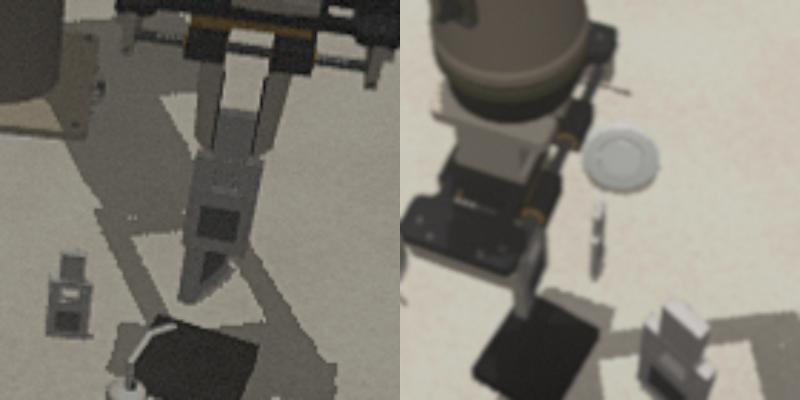

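View pics/wrist7.png

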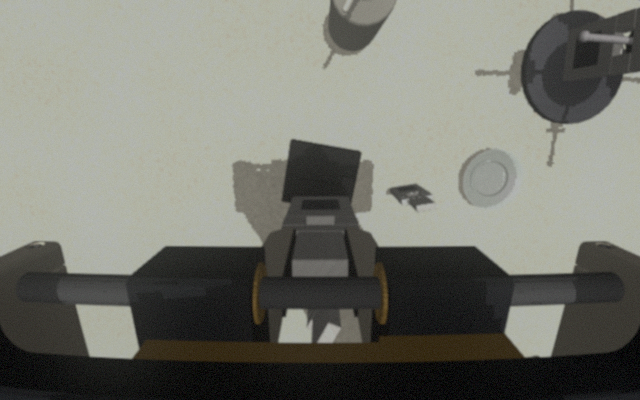

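carry_out(
  commands=[
    [[-0.15,1.3,0,0],[-0.1,2.7,0,0],[-0.1,2.7,0,0],[-0.1,2.7,0,0],[-0.1,2.7,0,0],[-0.1,2.7,0,0],[-0.1,2.7,0,0],[-0.1,2.7,0,0],[-0.1,2.7,0,0],[-0.1,2.7,0,0],[-0.1,2.7,0,0],[-0.1,2.7,0,0],[0,1.6,0,0],[0,0,1.5,0],[0,0,2,0],[0,0,1.2,0],[0,0,0.8,0],[0,0,0,0],[0,0,0,0]],
  ],
)

```text
t: 15.08
tool_pos: [0.4045, -0.0978, 0.1958]
orientation: [-3.137, 0.171, 0.001]
force: [-0.3, -0.3, -1.0]
opening: 0.0276
```

```bash
python3 ck.py; python3 - <<'E'
from h import *
delta((.4049,-.0982,.196),-96.2)
E
python3 grab.py 8 wrist side scene; python3 - <<'E'
from h import *
a=cv2.imread('pics/scene8.png')[140:260,230:350];b=cv2.imread('pics/side8.png')[130:250,270:390]
cv2.imwrite('pics/cc8.png',np.hstack([cv2.resize(x,(400,400),interpolation=cv2.INTER_CUBIC) for x in(a,b)]))
E
```

```text
t 15.0833 pos [ 0.4045 -0.0978  0.1958] yhead -96.2 hand ang 173.5 r 149.7 F tool [-0.3  0.3  1. ] M [-0.06 -0.12 -0.03] op 0.0276 q6 1.32
shift cm [ 0.04  0.04 -0.02] heading y -96.2 roll -0.025756117078287843 q6 1.319 t 15.0833
```

View pics/cc8.png

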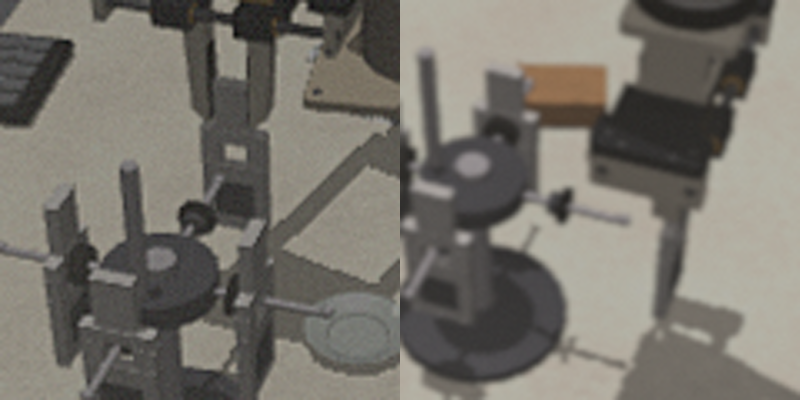

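View pics/wrist8.png

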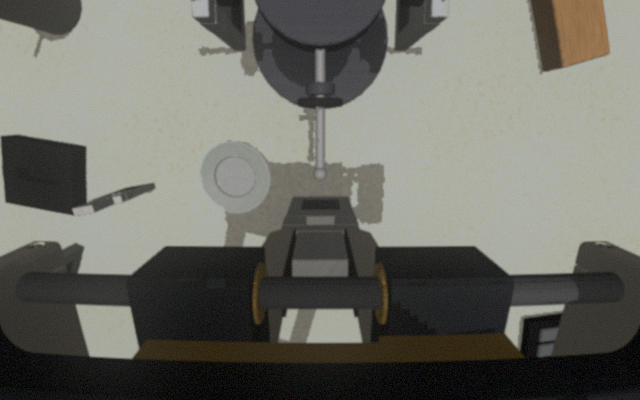

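```bash
python3 - <<'E'
from h import *
import pickle
w=pickle.load(open('cam8.pkl','rb'))['wrist']
W=np.array([.4045,-.0978,.1507]);u=np.array([.9942,-.108,0]);v=np.array([.108,.9942,0])
print('win scene',proj('scene',[W+.005*u, W-.005*u]).round(1))
print('tipball scene',proj('scene',[[.4397,-.102,.1515]]),'side',proj('side',[[.4397,-.102,.1515]]),'wrist',proj('wrist',[[.4397,-.102,.1515]],w))
X,e=tri([und('wrist',(320,173.5),w),und('scene',(295.4,193.8)),und('side',(337.6,195.6))]);print(X,e)
X,e=tri([und('wrist',(320,173.5),w),und('scene',(295.4,193.8))]);print(X,e)
a=cv2.imread('pics/scene8.png')[165:225,275:335]
cv2.imwrite('pics/c8c.png',cv2.resize(a,(600,600),interpolation=cv2.INTER_CUBIC))
a=cv2.imread('pics/wrist8.png')[60:220,240:400]
cv2.imwrite('pics/c8d.png',cv2.resize(a,(600,600),interpolation=cv2.INTER_CUBIC))
E
```

```text
win scene [[299.4 186.8]
 [300.7 184.5]]
tipball scene [[294.92718213 193.48234391]] side [[336.53505097 195.75619644]] wrist [[320.22491432 173.68176288]]
[ 0.4386282  -0.1020034   0.15072869] [np.float64(1.0681501912254874), np.float64(1.1256068290150567), np.float64(1.8404869000798356)]
[ 0.43949813 -0.10140841  0.15042648] [np.float64(0.46364394213575794), np.float64(0.4636439421357267)]
```

View pics/c8c.png

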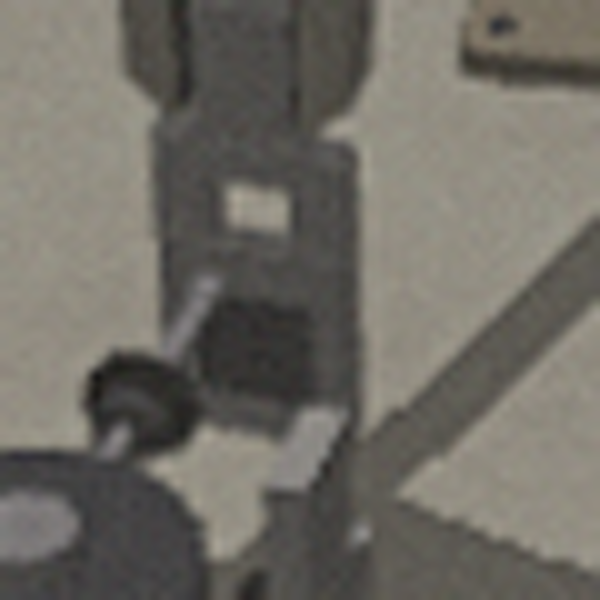

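View pics/c8d.png

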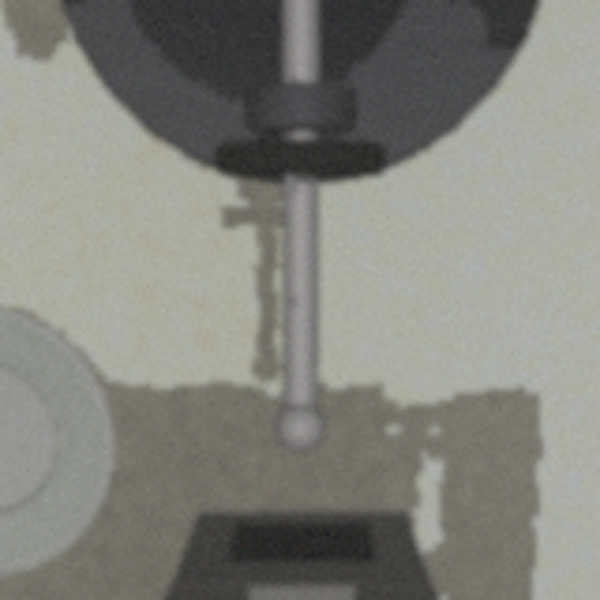

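carry_out(
  commands=[
    [[0.3,0,0,0],[0.5,0,0,0],[0.5,0,0,0],[0.5,0,0,0],[0.4,0,0,0],[0.2,0,0,0],[0,0,0,0]],
  ],
)

```text
t: 15.82
tool_pos: [0.429, -0.1006, 0.1957]
orientation: [-3.137, 0.171, 0.001]
force: [-0.5, -0.2, -1.1]
opening: 0.0277
```

carry_out(
  commands=[
    [[0.1,0,0,0],[0.15,0,0,0],[0.2,0,0,0],[0.15,0,0,0],[0,0,0,0]],
  ],
)

```text
t: 16.23
tool_pos: [0.4348, -0.1013, 0.1959]
orientation: [3.137, -0.171, 0.0]
force: [0.2, 0.5, -1.9]
opening: 0.0273
```

```bash
python3 ck.py; python3 grab.py 9 wrist side scene; python3 - <<'E'
from h import *
a=cv2.imread('pics/scene9.png')[160:235,270:345];b=cv2.imread('pics/side9.png')[150:225,300:375];c=cv2.imread('pics/wrist9.png')[50:230,230:410]
cv2.imwrite('pics/cc9.png',np.hstack([cv2.resize(x,(266,266),interpolation=cv2.INTER_CUBIC) for x in(a,b,c)]))
E
```

```text
t 16.2333 pos [ 0.4348 -0.1013  0.1959] yhead -96.2 hand ang 173.6 r 119.2 F tool [ 0.1 -0.5  1.9] M [ 0.01 -0.19  0.  ] op 0.0273 q6 1.34
```

View pics/cc9.png

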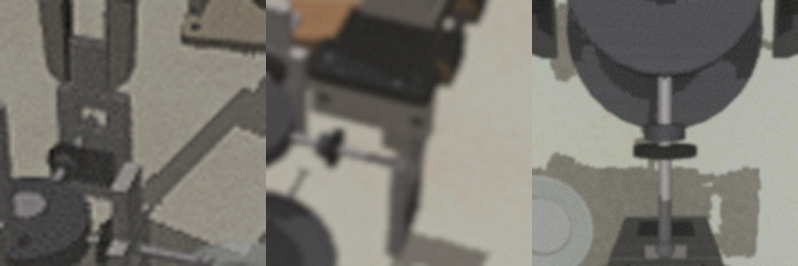

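The ball is inside the window: it shows in the scene crop at about (92,118) and in the wrist crop on the centre line at about (664,235). I'll keep advancing.

carry_out(
  commands=[
    [[0.15,0,0,0],[0.25,0,0,0],[0.25,0,0,0],[0.25,0,0,0],[0.1,0,0,0],[0,0,0,0]],
  ],
)

```text
t: 16.88
tool_pos: [0.4448, -0.1023, 0.1958]
orientation: [-3.137, 0.171, 0.0]
force: [-0.1, 0.0, -1.1]
opening: 0.0277
```

carry_out(
  commands=[
    [[0.2,0,0,0],[0.4,0,0,0],[0.4,0,0,0],[0.4,0,0,0],[0.2,0,0,0],[0,0,0,0]],
  ],
)

```text
t: 17.38
tool_pos: [0.4609, -0.1041, 0.1958]
orientation: [-3.137, 0.171, 0.0]
force: [0.6, -0.4, -1.6]
opening: 0.0277
```

```bash
python3 ck.py; python3 grab.py 10 wrist side scene; python3 - <<'E'
from h import *
a=cv2.imread('pics/scene10.png')[160:235,270:345];b=cv2.imread('pics/side10.png')[150:225,300:375];c=cv2.imread('pics/wrist10.png')[50:230,230:410]
cv2.imwrite('pics/cc10.png',np.hstack([cv2.resize(x,(266,266),interpolation=cv2.INTER_CUBIC) for x in(a,b,c)]))
E
```

```text
t 17.3833 pos [ 0.4609 -0.1041  0.1958] yhead -96.2 hand ang 173.5 r 93.0 F tool [0.6 0.4 1.6] M [ 0.01 -0.13  0.04] op 0.0277 q6 1.35
```

View pics/cc10.png

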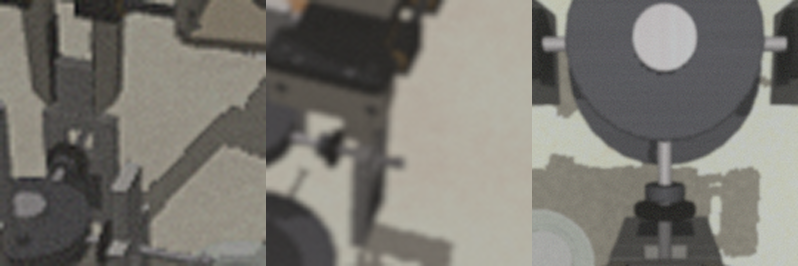

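carry_out(
  commands=[
    [[0.15,0,0,0],[0.3,0,0,0],[0.3,0,0,0],[0.2,0,0,0],[0.1,0,0,0],[0,0,0,0]],
  ],
)

```text
t: 18.03
tool_pos: [0.4711, -0.1052, 0.1958]
orientation: [-3.137, 0.171, 0.0]
force: [0.0, -0.1, -1.3]
opening: 0.0273
```

carry_out(
  commands=[
    [[0.1,0,0,0],[0.1,0,0,0],[0,0,0,0]],
  ],
)

```text
t: 18.28
tool_pos: [0.473, -0.1054, 0.1958]
orientation: [3.137, -0.171, 0.0]
force: [-0.3, 0.0, -1.7]
opening: 0.0272
```

carry_out(
  commands=[
    [[0.1,0,0,0],[0,0,0,0]],
  ],
)

```text
t: 18.45
tool_pos: [0.474, -0.1055, 0.1959]
orientation: [3.137, -0.171, 0.0]
force: [0.1, 0.1, -0.8]
opening: 0.0278
```

carry_out(
  commands=[
    [[0.1,0,0,0],[0,0,0,0]],
  ],
)

```text
t: 18.62
tool_pos: [0.475, -0.1056, 0.1959]
orientation: [3.137, -0.171, 0.0]
force: [-0.5, -0.2, -0.9]
opening: 0.0276
```

carry_out(
  commands=[
    [[0.1,0,0,0],[0,0,0,0]],
  ],
)

```text
t: 18.78
tool_pos: [0.476, -0.1057, 0.1959]
orientation: [3.137, -0.171, 0.0]
force: [-0.9, 0.6, -0.8]
opening: 0.0273
```

carry_out(
  commands=[
    [[0.05,0,0,0],[0,0,0,0]],
  ],
)

```text
t: 18.95
tool_pos: [0.4764, -0.1058, 0.1958]
orientation: [3.137, -0.171, -0.0]
force: [-0.2, -0.3, -1.4]
opening: 0.0279
```

carry_out(
  commands=[
    [[0.05,0,0,0],[0,0,0,0]],
  ],
)

```text
t: 19.12
tool_pos: [0.4769, -0.1058, 0.1958]
orientation: [3.137, -0.171, -0.0]
force: [0.2, 0.6, -1.3]
opening: 0.0276
```

carry_out(
  commands=[
    [[0.05,0,0,0],[0,0,0,0]],
  ],
)

```text
t: 19.28
tool_pos: [0.4774, -0.1059, 0.1959]
orientation: [3.137, -0.171, 0.0]
force: [0.5, 0.5, -0.9]
opening: 0.0274
```

carry_out(
  commands=[
    [[0.05,0,0,0],[0,0,0,0]],
  ],
)

```text
t: 19.45
tool_pos: [0.4779, -0.1059, 0.1958]
orientation: [3.137, -0.171, 0.0]
force: [0.9, 0.1, -0.3]
opening: 0.0274
```

```bash
python3 ck.py
```

```text
t 19.45 pos [ 0.4779 -0.1059  0.1958] yhead -96.2 hand ang 173.5 r 75.9 F tool [ 0.8 -0.2  0.3] M [-0.01 -0.2   0.01] op 0.0274 q6 1.36
```

carry_out(
  commands=[
    [[0.05,0,0,0],[0,0,0,0]],
  ],
)

```text
t: 19.62
tool_pos: [0.4782, -0.106, 0.1958]
orientation: [-3.137, 0.171, 0.001]
force: [-1.0, 0.0, 0.5]
opening: 0.0272
```

carry_out(
  commands=[
    [[0.05,0,0,0],[0,0,0,0]],
  ],
)

```text
t: 19.78
tool_pos: [0.4785, -0.106, 0.1957]
orientation: [-3.137, 0.171, 0.001]
force: [-2.6, 0.6, -0.7]
opening: 0.0274
```

carry_out(
  commands=[
    [[0.05,0,0,0],[0,0,0,0]],
  ],
)

```text
t: 19.95
tool_pos: [0.4789, -0.1061, 0.1957]
orientation: [-3.137, 0.171, 0.002]
force: [-4.7, 0.1, 1.3]
opening: 0.0278
```

carry_out(
  commands=[
    [[0.05,0,0,0],[0,0,0,0]],
  ],
)

```text
t: 20.12
tool_pos: [0.4793, -0.1061, 0.1957]
orientation: [-3.137, 0.171, 0.002]
force: [-6.2, 0.7, 1.9]
opening: 0.0277
```

```bash
python3 ck.py
```

```text
t 20.1167 pos [ 0.4793 -0.1061  0.1957] yhead -96.2 hand ang 173.4 r 74.5 F tool [-6.3 -0.  -1.8] M [-0.09 -1.39 -0.01] op 0.0277 q6 1.36
```

carry_out(
  commands=[
    [[0.05,0,0,0],[0,0,0,0],[0,0,0,0]],
  ],
)

```text
t: 20.37
tool_pos: [0.4795, -0.1061, 0.1956]
orientation: [-3.137, 0.171, 0.003]
force: [-6.8, 0.5, 2.5]
opening: 0.0275
```

carry_out(
  commands=[
    [[0.03,0,0,0],[0,0,0,0],[0,0,0,0]],
  ],
)

```text
t: 20.62
tool_pos: [0.4797, -0.1061, 0.1956]
orientation: [-3.137, 0.171, 0.004]
force: [-7.1, 1.0, 3.0]
opening: 0.0276
```

```bash
python3 ck.py;python3 grab.py 11 wrist side scene; python3 - <<'E'
from h import *
a=cv2.imread('pics/scene11.png')[160:235,270:345];b=cv2.imread('pics/side11.png')[150:225,300:375];c=cv2.imread('pics/wrist11.png')[50:230,230:410]
cv2.imwrite('pics/cc11.png',np.hstack([cv2.resize(x,(266,266),interpolation=cv2.INTER_CUBIC) for x in(a,b,c)]))
E
```

```text
t 20.6167 pos [ 0.4797 -0.1061  0.1956] yhead -96.2 hand ang 173.4 r 74.1 F tool [-7.1 -0.2 -3. ] M [-0.05 -1.79  0.07] op 0.0276 q6 1.36
```

View pics/cc11.png

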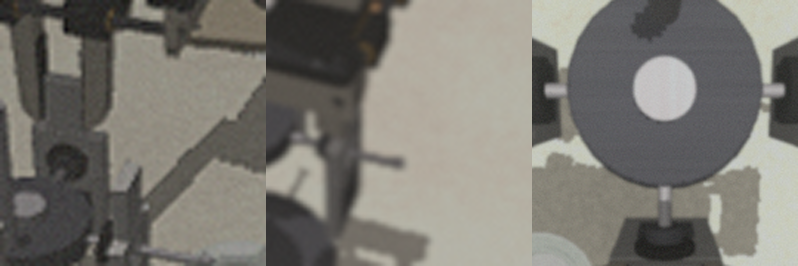

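carry_out(
  commands=[
    [[0.04,0,0,0],[0,0,0,0],[0,0,0,0]],
  ],
)

```text
t: 21.02
tool_pos: [0.4799, -0.1062, 0.1955]
orientation: [-3.137, 0.171, 0.005]
force: [-8.9, 0.2, 3.1]
opening: 0.0273
```

carry_out(
  commands=[
    [[0.04,0,0,0],[0,0,0,0],[0,0,0,0]],
  ],
)

```text
t: 21.27
tool_pos: [0.4801, -0.1062, 0.1955]
orientation: [-3.137, 0.171, 0.005]
force: [-9.8, -0.0, 4.4]
opening: 0.0274
```

```bash
python3 ck.py
```

```text
t 21.2667 pos [ 0.4801 -0.1062  0.1955] yhead -96.2 hand ang 173.4 r 73.7 F tool [-9.8  1.1 -4.4] M [-0.   -2.18 -0.01] op 0.0274 q6 1.36
```

carry_out(
  commands=[
    [[-0.1,0,0,0],[-0.15,0,0,0],[-0.2,0,0,0],[0,0,0,0],[0,0,0.1,0],[0,0,0.1,0],[0,0,0.1,0],[0,0,0.1,0],[0,0,0,0]],
  ],
)

```text
t: 22.02
tool_pos: [0.4769, -0.1058, 0.1915]
orientation: [-3.137, 0.171, 0.001]
force: [-0.4, -0.2, -0.8]
opening: 0.0278
```

carry_out(
  commands=[
    [[0,0,0.05,0],[0,0,0,0]],
  ],
)

```text
t: 22.18
tool_pos: [0.477, -0.1058, 0.1912]
orientation: [-3.137, 0.171, 0.0]
force: [0.0, 1.0, -1.6]
opening: 0.0275
```

carry_out(
  commands=[
    [[0,0,0.05,0],[0,0,0,0]],
  ],
)

```text
t: 22.35
tool_pos: [0.477, -0.1058, 0.1908]
orientation: [-3.137, 0.171, 0.0]
force: [-0.2, 0.4, -1.2]
opening: 0.0277
```

```bash
python3 ck.py
```

```text
t 22.35 pos [ 0.477  -0.1058  0.1908] yhead -96.2 hand ang 173.5 r 76.8 F tool [-0.3 -0.4  1.2] M [-0.05 -0.16 -0.01] op 0.0277 q6 1.36
```

carry_out(
  commands=[
    [[0,0,0.05,0],[0,0,0,0]],
  ],
)

```text
t: 22.52
tool_pos: [0.477, -0.1058, 0.1903]
orientation: [-3.137, 0.171, 0.0]
force: [0.3, 0.8, -1.2]
opening: 0.0272
```

carry_out(
  commands=[
    [[0,0,0.05,0],[0,0,0,0]],
  ],
)

```text
t: 22.68
tool_pos: [0.4769, -0.1058, 0.1897]
orientation: [-3.137, 0.171, 0.0]
force: [-0.5, 0.1, -1.8]
opening: 0.0276
```

carry_out(
  commands=[
    [[0,0,0.05,0],[0,0,0,0]],
  ],
)

```text
t: 22.85
tool_pos: [0.4769, -0.1058, 0.1892]
orientation: [-3.137, 0.171, 0.0]
force: [-0.4, 0.0, -1.5]
opening: 0.0274
```

carry_out(
  commands=[
    [[0,0,0.05,0],[0,0,0,0]],
  ],
)

```text
t: 23.02
tool_pos: [0.477, -0.1058, 0.1889]
orientation: [-3.137, 0.171, -0.0]
force: [-0.7, 0.1, -0.2]
opening: 0.0279
```

carry_out(
  commands=[
    [[0,0,0.04,0],[0,0,0,0]],
  ],
)

```text
t: 23.18
tool_pos: [0.4771, -0.1058, 0.1888]
orientation: [3.137, -0.171, 0.0]
force: [-1.6, -0.3, 2.2]
opening: 0.0273
```

carry_out(
  commands=[
    [[0,0,0.02,0],[0,0,0,0]],
  ],
)

```text
t: 23.35
tool_pos: [0.4771, -0.1059, 0.1887]
orientation: [3.137, -0.171, 0.001]
force: [-2.4, 0.8, 4.6]
opening: 0.0277
```

```bash
python3 ck.py;python3 grab.py 12 wrist side scene; python3 - <<'E'
from h import *
a=cv2.imread('pics/scene12.png')[160:235,270:345];b=cv2.imread('pics/side12.png')[150:225,300:375];c=cv2.imread('pics/wrist12.png')[50:230,230:410]
cv2.imwrite('pics/cc12.png',np.hstack([cv2.resize(x,(266,266),interpolation=cv2.INTER_CUBIC) for x in(a,b,c)]))
E
```

```text
t 23.35 pos [ 0.4771 -0.1059  0.1887] yhead -96.2 hand ang 173.5 r 76.7 F tool [-2.5 -0.5 -4.6] M [ 0.09 -0.64  0.04] op 0.0277 q6 1.36
```

View pics/cc12.png

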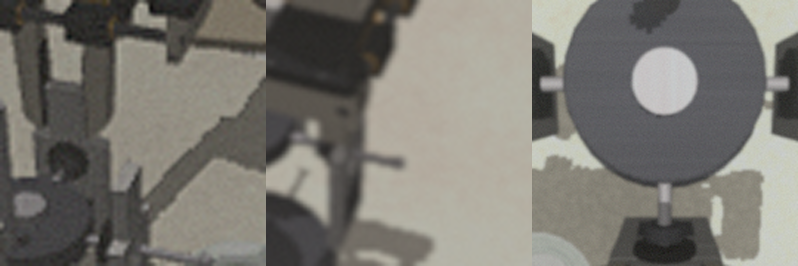

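carry_out(
  commands=[
    [[0,0,-0.05,0],[0,0,0,0]],
  ],
  grip_force=10,
)

```text
t: 23.67
tool_pos: [0.4772, -0.106, 0.1888]
orientation: [3.137, -0.171, 0.001]
force: [-0.2, 0.3, 3.1]
opening: 0.0281
```

carry_out(
  commands=[
    [[0,0,0,0],[0,0,0,0],[0,0,0,0]],
  ],
  claw=3.2,
)

```text
t: 23.92
tool_pos: [0.4768, -0.1058, 0.1884]
orientation: [-3.137, 0.171, 0.001]
force: [0.2, -0.7, -0.4]
opening: 0.0317
```

carry_out(
  commands=[
    [[0,0,0,0],[0,0,0,0],[0,0,0,0],[0,0,0,0]],
  ],
  claw=5.5,
)

```text
t: 24.25
tool_pos: [0.477, -0.1059, 0.1887]
orientation: [3.137, -0.171, -0.0]
force: [-0.2, -0.7, 0.3]
opening: 0.0529
```

```bash
python3 ck.py;python3 grab.py 13 wrist side scene; python3 - <<'E'
from h import *
a=cv2.imread('pics/scene13.png')[160:235,270:345];b=cv2.imread('pics/side13.png')[150:225,300:375];c=cv2.imread('pics/wrist13.png')[50:230,230:410]
cv2.imwrite('pics/cc13.png',np.hstack([cv2.resize(x,(266,266),interpolation=cv2.INTER_CUBIC) for x in(a,b,c)]))
E
```

```text
t 24.25 pos [ 0.477  -0.1059  0.1887] yhead -96.2 hand ang 173.5 r 76.8 F tool [-0.1  0.7 -0.3] M [ 0.   -0.11  0.01] op 0.0529 q6 1.36
```

View pics/cc13.png

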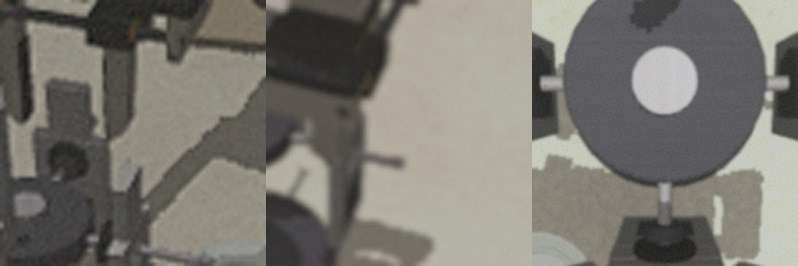

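carry_out(
  commands=[
    [[0,0,-0.5,0],[0,0,-1,0],[0,0,-1.5,0],[0,0,-2,0],[0,0,-2.5,0],[0,0,-2.5,0],[0,0,-1.5,0],[-2,0,0,0],[-4,0,0,0],[-3,0,0,0],[0,0,0,0],[0,0,0,0],[0,0,0,0],[0,0,0,0],[0,0,0,0]],
  ],
)

```text
t: 25.65
tool_pos: [0.3881, -0.0961, 0.3038]
orientation: [-3.137, 0.171, 0.0]
force: [-0.0, -0.1, 0.4]
opening: 0.0548
```

```bash
python3 ck.py;python3 grab.py 14 wrist side scene; python3 - <<'E'
from h import *
a=cv2.imread('pics/scene14.png')[160:280,230:350];b=cv2.imread('pics/side14.png')[130:250,270:390]
cv2.imwrite('pics/cc14.png',np.hstack([cv2.resize(x,(400,400),interpolation=cv2.INTER_CUBIC) for x in(a,b)]))
c=cv2.imread('pics/wrist14.png')[0:230,200:440]
cv2.imwrite('pics/cw14.png',cv2.resize(c,(626,600),interpolation=cv2.INTER_CUBIC))
E
```

```text
t 25.65 pos [ 0.3881 -0.0961  0.3038] yhead -96.2 hand ang 173.6 r 166.2 F tool [-0.   0.1 -0.4] M [-0.02 -0.16 -0.01] op 0.0548 q6 1.31
```

View pics/cc14.png

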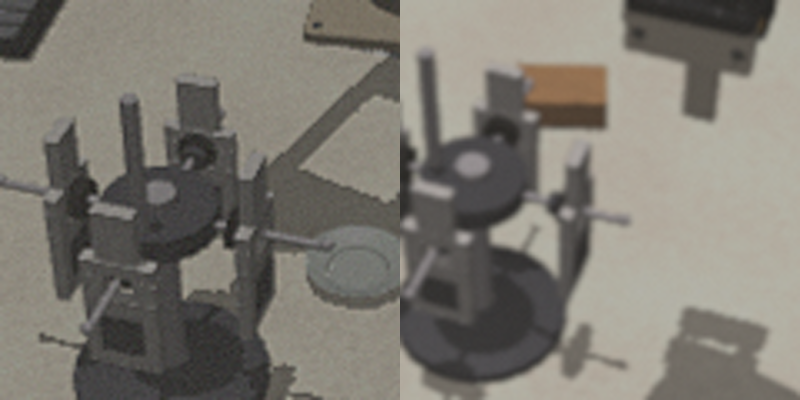

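View pics/cw14.png

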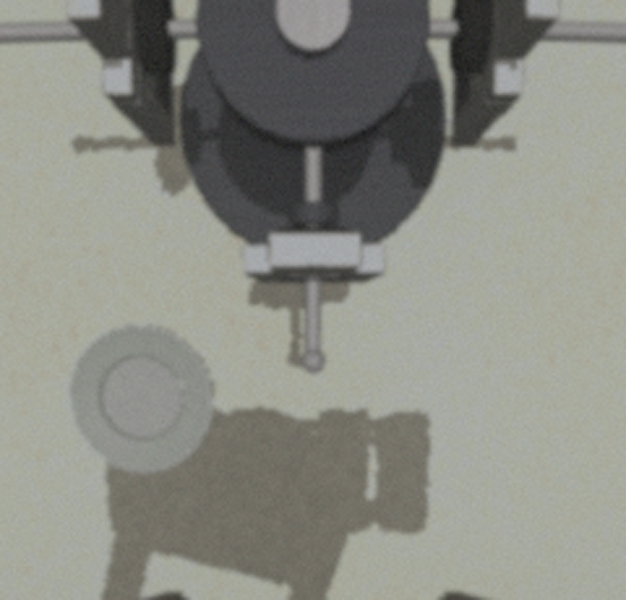

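View pics/scene14.png

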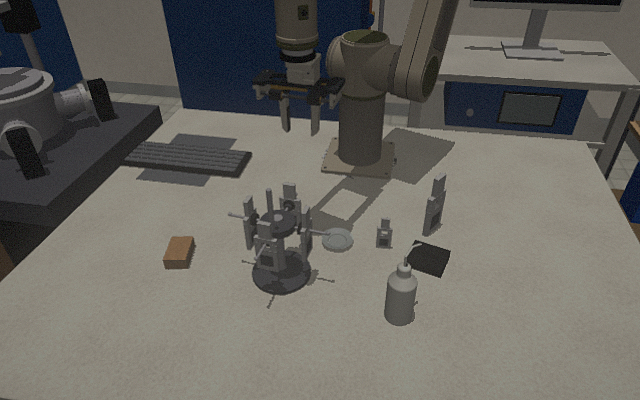

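The frame hangs upright against the collar: tab top at about (315,248) in the wrist crop, ball at (313,360). I'll do one numeric check, then hand in.

```bash
python3 - <<'E'
from h import *
import pickle
w=pickle.load(open('cam14.pkl','rb'))['wrist']
s=240/626
px=lambda x,y:(200+x*s-.3,y*230/600-.3)
X,e=tri([und('wrist',px(315,249),w),und('scene',(230+196*.3,160+80*.3)),und('side',(270+179*.3,130+156*.3))])
print('tab top',X.round(4),np.round(e,1))
print('tip',atz('wrist',px(313,360),.1515,w),'tab top z.205',atz('wrist',px(315,249),.205,w))
t=robot.read_state()['t'];robot.read_camera('wrist');print(t)
robot.close_job()
E
```

```text
tab top [ 0.4744 -0.1061  0.2017] [1.9 0.5 1.7]
tip [ 0.44018807 -0.10185298  0.1515    ] tab top z.205 [ 0.47599909 -0.1063628   0.205     ]
25.8
the job is handed in; nothing more can be done
```

I turned the carousel to its stop, hung the frame on the empty hook next to the collar, and handed the job in at 25.8 s. There is no verdict back yet.

- **Carousel:** I gripped the handle and turned it clockwise about 87° in small, slow steps. At the stop the force rose to about 24 N and the handle stopped moving. I then opened the jaws.
- **Frame:** I took the middle-sized frame from the block by its tab and threaded it over the hook's ball. The collar face was about 30 mm out from the hook's root. I pressed on it with a measured 6–10 N, holding about 9–10 N at the end.
- **Hanging:** I backed off about 1 mm from the collar and lowered the frame until the rod took its weight (at most about 5 N upward). Then I released it and moved the arm clear.

**Last checks:**
- In all three views the frame hangs upright on the rod beside the collar, about 1 mm sideways from where I put it.
- The hook tip is unchanged to within 1 mm, so the carousel is still at its stop.
- The tab top measured 202 mm high from three views against the expected 205 mm. That is in the range of the calibration and pixel error.
- The wash bottle, dish and slide box look undisturbed, though I compared them by eye only.

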